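# Hold the slope gauge at its set mark on the stud block

### The job

Check the slope setting for the seed roll-off test: push the grey stud block fully home into the corner of the green fixture, square against both aluminium stops. Then pick up the blue angle gauge (it has a black handle on top), set the middle of its foot upright on the orange stud so that the spring gives a little without bottoming, and only then rock it on the stud until the swinging black pointer settles on the red mark. Finish holding it there, still gripped and gently pressed on the stud; leave the block home and the other things on the bench alone.

Things in the scene. Friction and masses are not known exactly. Their poses are not given: they have to be found in the camera images.
- fixture: green square plate 220 x 220 x 8 mm, fixed to the bench; origin at the centre of its underside, z up. Two aluminium stop bars stand 16 mm above the plate: the inner face of one is at x = +85 mm, of the other at y = +85 mm (the corner that takes the block is at +x, +y; the -x and -y sides are open). Turned up to 0.25 rad
- block_center (a point): centre of the grey stud block's 80 x 80 x 22 mm steel body (loose, about 0.7 kg, lying on the green plate, its top 30 mm above the bench); axes along its edges, z up. Fully home its centre is at x = y = +45 mm in the fixture's frame. It starts 35 to 80 mm short of both stops, turned up to 0.2 rad from the fixture
- stud_top (a point): highest point of the stud, an upright 28 mm thick orange-capped post in the middle of the block; 55 mm above the block's underside (63 mm above the bench) when not pressed. Its cap is an uneven dome: a flat 8 mm wide at the top, falling away all round, with a small bump about 4.5 mm lower to the block's -y side
- stud (a joint): how far the stud is pressed down, m: 0 free, 0.010 bottomed; it springs back, about 1 N to start it and 0.5 N more for each mm
- gauge_center (a point): centre of the angle gauge, half-way up: a blue upright housing 104 mm wide (y) and 22 to 28 mm thick (x), 157 mm tall with its handle, about 0.4 kg, standing on a flat dark foot 110 mm (y) x 56 mm (x) x 8 mm thick. x points out of the white dial face, z up along the gauge. Its underside is 78.5 mm below this point. It starts standing on the bench with the dial facing away from the robot, give or take 0.4 rad
- gauge_grip (a point): grip point in the gauge's black rubber handle, a block 26 mm wide (y) x 30 mm (x), 45 mm tall above the housing; 137 mm above the gauge's underside and 20 mm below the handle's top, axes as the gauge's
- gauge_foot (a point): middle of the underside of the gauge's foot, axes as the gauge's
- pointer (a joint): angle of the black pendulum pointer against the gauge, rad, about the gauge's x axis, pivot 98 mm above the foot's underside, sealed behind a clear window: 0 when the gauge is upright; if the gauge is turned about its own x axis by -a (its top leaning to its +y side) the pointer reads +a. It swings and settles in about 1 s
- mark (a joint): angle of the red mark on the dial, rad, in the same sense as the pointer's angle; fixed during the task, between 0.17 and 0.34, so the top must lean to the gauge's +y side by that much
- pointer_tip (a point): tip of the black pointer, 66 mm from its pivot
- mark_tip (a point): point on the red mark (10 mm wide) that the pointer's tip has to meet, 66 mm from the same pivot
- tin_a: white can with orange band, 50 mm across, 45 mm tall; bystander, origin at its underside
- tin_b: white jar with black lid, 50 mm across, 50 mm tall; bystander, origin at its underside
- filters: stack of white filter discs, 90 mm across, 22 mm tall; bystander, origin at its underside
- dishes: stack of white petri dishes, 88 mm across, 56 mm tall; bystander, origin at its underside
- wash: white bottle with red cap, 64 mm across, 170 mm tall; bystander, origin at its underside
- tweezers: steel tweezers 125 mm long lying along x; bystander, origin at the middle
There are look-alikes about, which are no part of the job. Of the things that look like the part that bears gauge_center, the smaller one is meant. There is more than one size of the part that bears block_center; the job needs the smaller.

How it is judged:
By the outcome, as a careful person would: the job done as asked, in the order asked, and still so for the second after the job is handed in, while the arm keeps its last pose, push and grip.
It also fails if it takes over 64 s, if anything falls off the work surface, if the arm or the gripper's body presses on something with over 40 N, if the wrist force passes 120 N, or if a joint passes its speed limit or range.

### The arm

A 6-joint arm with a two-finger parallel gripper is mounted at the origin on the work surface. World frame = base frame: x ahead of the robot, y to its left, z up, the work surface at z = 0. Lengths are in m, angles in rad, forces in N, time in s.
With the tool pointing down it reaches from about 0.375 to 0.9 m from the base axis. Payload 3.1 kg.
Tool frame: the origin (TCP) lies between the finger pads; the fingertips stand 14 mm ahead of it and the grasp point (between the pads) lies 5 mm behind it (robot.finger_overhang is the distance from the TCP to the fingertips, in m); z points along the fingers, y is the line along which they close (so a half turn about z gives the same grasp; the last joint's range is limited). The gripper opens to 87 mm and grips with 3 to 60 N. Pads are 19 mm wide; open, the fingers measure 117 mm over their backs; the gripper's body (75 mm by 190 mm) begins 51 mm behind the grasp point.
Start: joints at [-1.524, 0.527, 1.433, -0, 1.181, -0.178], TCP at [0.139, -0.609, 0.237] pointing down, gripper open.
Joint ranges: [-3.08, 3.08], [-0.75, 2.2], [0.22, 2.44], [-1.43, 4.57], [0, 2.65], [-2.85, 2.85]. Speed limits (rad/s): [2.79, 2.79, 3.14, 3.14, 3.14, 3.14].

### API

Orientations are given as a unit quaternion [x, y, z, w].
In Python, from rig import monitor, cams, workorder, robot gives the robot as it stands.
- The arm moves only by the tool send_rows, never from a script. Its argument "moves" is one flat list of numbers, 7 for each row, row after row: the opening, from 0 (shut) to 1 (fully open), then the shift along the world's x, y, z in cm, then the turn, a rotation vector about the world's x, y, z in rad. A call has 1 to 5 rows; each row is the pose to reach, as a shift and turn from the pose commanded when the call began; what a row does not reach only later rows make up. A row lasts 1/12 s, in which the tool goes at most 41.7 mm and 7.16 degrees, less where a joint would pass 70% of its speed; a pose out of reach is approached as far as the arm can. A call with a gripper value outside its range is refused whole. The fingers move at their own pace and stop on an object; "grip_force" is the grip in N (left out, the last holds). Time passes only in rows, so rows that repeat a pose let the fingers close. It gives the time, the measured TCP pose, the force, the opening and the grip force at its end, in the units of the state.
- monitor.get_obs(): the state, without advancing time (a new reading comes with each control period).
- cams.camera(name): name is "side" or "top"; returns a dict with "pixels" (480x640x3 uint8, blue, green, red), "range_z" (480x640 float32, m along the optical axis (not along the pixel's ray), 0 where there is no reading), "fovy" (degrees; the focal length in pixels is half the picture's height over the tangent of half this angle, whatever the lens; pixels are square), "cx", "cy" (the principal point, pixels), "rvec" (rotation vector, rad) and "tvec" (3), from world to camera coordinates, as OpenCV has them. Camera axes: x right, y down, z forward; pixel columns grow to the right and rows downward; lengths in m; the calibration is good to about 2 mm. A picture is of the moment at which its call begins.
- workorder.hand_in(): hands the job in; it is judged then, once.
The state is a dict: "time": time; "q": joint angles; "joint_velocities": joint speeds; "joint_torque": joint torques, N m; "position": TCP position; "tool_rot": TCP orientation; "ft_force": force on the tool from outside, world axes, zero at the start; "moment": the same for the moment, N m; "grip_width": finger opening in m; "grip_force": force on a finger pad.
Only numpy, scipy, OpenCV 4.12 (cv2) and the standard library are available. Lean on these libraries where they do the work, as an engineer would, in place of code of your own. Each camera call takes 0.05 s, during which the arm holds its last target. There are 200 camera calls.

## Working session

There is one attempt and no reset: what is moved stays moved. The work goes in short steps, Python scripts to look and compute and a tool call to move; the robot and the scene stay as the last step left them, time stands still between calls to the robot, and variables do not carry over. Pictures are saved under pics/ and viewed, at most 10 in all, crops included, and the job is handed in when it is done.

Besides the shell and the picture viewer there is one more tool, called after "Call:" by a JSON object that holds its "op" and its "data". send_rows: Moves the arm, as the interface text tells. Its arguments: {"type":"object","properties":{"moves":{"type":"array","items":{"type":"number"}},"grip_force":{"type":"number"}},"required":["moves"]}

```bash
mkdir -p pics
cat > h.py <<'E'
import numpy as np, cv2
from rig import monitor, cams, workorder, robot
def shot(n):
    c=cams.camera(n); c['R']=cv2.Rodrigues(np.array(c['rvec'],float))[0]; c['t']=np.array(c['tvec'],float)
    c['f']=240/np.tan(np.radians(c['fovy'])/2); return c
def cloud(c):
    v,u=np.mgrid[:480,:640]; z=c['range_z'].astype(float)
    p=np.stack([(u-c['cx'])/c['f']*z,(v-c['cy'])/c['f']*z,z],-1)
    return (p-c['t'])@c['R']   # world
def ray(c,u,v,h):
    d=np.array([(u-c['cx'])/c['f'],(v-c['cy'])/c['f'],1])@c['R']; o=-c['t']@c['R']
    return o+d*(h-o[2])/d[2]
def proj(c,p):
    q=c['R']@np.array(p)+c['t']; return q[:2]/q[2]*c['f']+[c['cx'],c['cy']]
E
python3 - <<'E'
from h import *
for n in('side','top'):
    c=shot(n); cv2.imwrite(f'pics/{n}0.png',c['pixels']); np.savez(f'{n}0.npz',**c)
    print(n,c['fovy'],c['cx'],c['cy'],-c['t']@c['R'],c['R'].round(2).tolist())
print(monitor.get_obs())
E
```

```text
side 42.61859174312296 316.8717158160199 244.3973687093341 [-0.17120795  0.77857816  1.02660686] [[-0.77, -0.63, -0.02], [-0.4, 0.51, -0.76], [0.49, -0.58, -0.65]]
top 57.439994398513356 314.92792328701904 240.2487497004547 [ 0.3863766  -0.03044497  1.09328   ] [[0.03, -1.0, 0.01], [-0.99, -0.03, -0.13], [0.13, -0.0, -0.99]]
{'time': 0.1, 'q': array([-1.52447584e+00,  5.28352342e-01,  1.43377615e+00, -1.29499920e-05,
        1.18139555e+00, -1.78513950e-01]), 'joint_velocities': array([ 3.21568338e-04, -2.84526048e-03, -1.75023664e-03,  2.03036457e-06,
        2.94803855e-03,  2.27716960e-03]), 'joint_torque': array([ 1.68751544e-04, -4.40984559e+01, -1.77151465e+01,  6.34095026e-02,
        5.33703156e-02, -4.61381546e-05]), 'position': array([ 0.13932763, -0.60862389,  0.23568165]), 'tool_rot': array([ 9.93687096e-01,  1.12182984e-01,  5.78080311e-05, -9.63982096e-04]), 'ft_force': array([-0.54068013,  0.24955577,  0.6448023 ]), 'moment': array([-0.03291906,  0.04700366,  0.04566743]), 'grip_force': 0.0, 'grip_width': 0.08702894797646392}
```

View pics/top0.png

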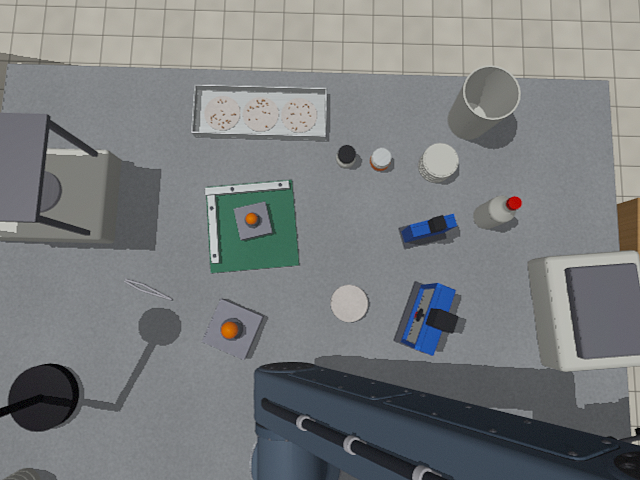

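View pics/side0.png

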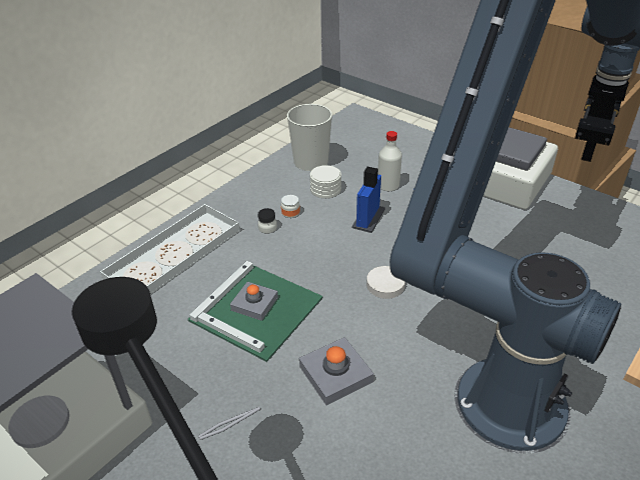

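The top view shows the fixture at (253,226) with the small block at (253,220). The small gauge is at (430,228), with its handle at (438,224). The large look-alike block is at (233,328) and the large gauge at (430,318). The side view looks along +x/−y and sees the back of the gauge.

```bash
cat > m.py <<'E'
from h import *
def rect(P,n):
    (c,s,a)=cv2.minAreaRect((P[:,:2]*1000).astype(np.float32)); print(n,'c',np.round(c,1),'size',np.round(s,1),'ang',round(a,1)); return c,s,a
if __name__=='__main__':
    c=dict(np.load('top0.npz')); W=cloud(c); b,g,r=[c['pixels'][...,i].astype(int) for i in range(3)]
    v,u=np.mgrid[:480,:640]
    roi=lambda x0,x1,y0,y1:(u>x0)&(u<x1)&(v>y0)&(v<y1)
    fx=roi(195,310,170,280)
    G=fx&(g>r+25)&(g>b+10); P=W[G]; print('green z',np.median(P[:,2])); 
    m=cv2.morphologyEx((fx&((G)|(W[...,2]>.006))).astype(np.uint8),cv2.MORPH_OPEN,np.ones((3,3)))>0
    print('fix',rect(W[m],'fixture'))
    bar=fx&(abs(W[...,2]-.024)<.004)&~G&(r>140); rect(W[bar],'bars'); print('bar z',np.median(W[bar][:,2]))
    bk=roi(228,280,195,245)&(abs(W[...,2]-.030)<.005)&~G; rect(W[bk],'block'); print(np.median(W[bk][:,2]))
    og=roi(228,280,195,245)&(r>180)&(b<90)&(g<150); print('stud',W[og].mean(0),W[og].max(0))
    gg=roi(395,465,205,250); bl=gg&(b>r+40); 
    hd=gg&(W[...,2]>.145); rect(W[hd],'handle top'); print(np.median(W[hd][:,2]),hd.sum())
    hs=gg&(abs(W[...,2]-.112)<.006)&bl; rect(W[hs],'housing top'); print(hs.sum())
    ft=gg&(W[...,2]<.014)&(W[...,2]>.004); rect(W[ft],'foot')
    al=gg&(W[...,2]>.005); rect(W[al],'all gauge')
    for n,(x,y) in dict(handle=(438,224)).items(): print(n,ray(c,x,y,.157))
E
python3 m.py
```

```text
green z 0.007813726987359569
fixture c [523.4 110.9] size [305.4 248.4] ang 6.8
fix ((523.4031982421875, 110.8544921875), (305.43255615234375, 248.3511505126953), 6.764520168304443)
bars c [572.  133.4] size [189.5 208.5] ang 6.6
bar z 0.023829097901107106
block c [573.3 124.5] size [80.9 79.7] ang 15.5
0.029977328980104342
stud [0.56538059 0.11999235 0.09898274] [0.58280278 0.13515671 1.09328   ]
handle top c [ 482.6 -167. ] size [ 33.5 332.4] ang 29.4
0.15682515662078297 191
housing top c [ 558.6 -298.5] size [ 31.1 104.7] ang 16.4
376
foot c [ 572.3 -320.8] size [107.9 172.6] ang 2.6
all gauge c [ 516.8 -194. ] size [126.6 398.8] ang 20.9
handle [ 0.55392697 -0.29768466  0.157     ]
```

```bash
cat >> m.py <<'E'
    print('----'); ok=c['range_z']>0.3; k=np.ones((3,3),np.uint8)
    big=lambda m:(lambda n,l,s,_:l==1+np.argmax(s[1:,4]))(*cv2.connectedComponentsWithStats((m&ok).astype(np.uint8)))
    cc,s,a=rect(W[big(cv2.morphologyEx((fx&ok&(W[...,2]>.004)&(W[...,2]<.04)).astype(np.uint8),cv2.MORPH_OPEN,k)>0)],'fixture')
    rect(W[big(G)],'green');rect(W[big(bar)],'bars'); print('bar px',big(bar).sum())
    rect(W[big(bk)],'block')
    o=og&ok; print('stud',np.median(W[o],0),W[o][:,2].max())
    for n,m in(('handle',hd),('housing',hs)): rect(W[big(m)],n)
    print('handle top z',np.median(W[big(hd)],0))
    th=np.radians(6.7)
    B=W[big(bar)]; R=np.array([[np.cos(th),np.sin(th)],[-np.sin(th),np.cos(th)]]); Q=B[:,:2]@R.T
    print('bars along fixture axes min/max',Q.min(0),Q.max(0)); 
    for i in(0,1):
        h=np.histogram(Q[:,i],np.arange(Q[:,i].min(),Q[:,i].max(),.004)); print(h[0])
E
python3 m.py | sed '1,/----/d'
```

```text
fixture c [563.9 130.1] size [220.6 220.3] ang 6.7
green c [563.6 128.5] size [218.5 219.7] ang 6.7
bars c [572.  133.4] size [189.5 208.5] ang 6.6
bar px 964
block c [573.3 124.5] size [80.9 79.7] ang 15.5
stud [0.57220952 0.12491676 0.06191006] 0.06587050369783924
handle c [ 557.  -298.6] size [30.1 26.2] ang 16.9
housing c [ 550.4 -268.6] size [30.7 42.6] ang 14.2
handle top z [ 0.55634739 -0.29824542  0.1567448 ]
bars along fixture axes min/max [ 0.4890972 -0.0386818] [0.67859726 0.16982328]
[ 11  12   9   7   5   9  11  10  16  12  10  12  10  12  13   7  12   9
  13  10  11  12   9  11  11  10  13   9  13  11  13  11  11   5   4  12
  12   8  12   8  14   8  28 128 111 122 118]
[  9  13   8  12   5   4  11   7  14  11  10  11   7  13   9  12  12   8
  12   7  13  12   8  12  11   9  11   7  14  11  10  12   9  12   6   4
  10   8  13  10  11  10   9  12   8  12  60 108 102 113 103  17]
```

Call:
{"op": "send_rows", "data": {"moves": [0.25, 0, 0, 4, 0, 0, -0.05, 0.25, 1, 2, 7.5, 0, 0, -0.108, 0.25, 2.7, 5.4, 9, 0, 0, -0.108, 0.25, 4.5, 9, 9, 0, 0, -0.108, 0.25, 6.3, 12.6, 9, 0, 0, -0.108], "grip_force": 20}}

```text
time: 0.52
position: [0.2027, -0.4826, 0.3276]
tool_rot: [0.998, 0.058, 0.0, 0.001]
ft_force: [0.4, 0.3, -0.6]
grip_width: 0.0614
grip_force: 0.0
```

Call:
{"op": "send_rows", "data": {"moves": [0.25, 1.8, 3.6, 0, 0, 0, 0, 0.25, 3.6, 7.2, 0, 0, 0, 0, 0.25, 5.4, 10.8, 0, 0, 0, 0, 0.25, 7.2, 14.4, 0, 0, 0, 0, 0.25, 9, 18, 0, 0, 0, 0]}}

```text
time: 0.93
position: [0.2926, -0.3011, 0.3263]
tool_rot: [0.998, 0.058, -0.0, -0.0]
ft_force: [0.3, -0.0, -0.5]
grip_width: 0.0283
grip_force: 0.0
```

Call:
{"op": "send_rows", "data": {"moves": [0.25, 1.8, 3.6, 0, 0, 0, 0, 0.25, 3.6, 7.2, 0, 0, 0, 0, 0.25, 5.4, 10.8, 0, 0, 0, 0, 0.25, 7.2, 14.4, 0, 0, 0, 0, 0.25, 9, 18, 0, 0, 0, 0]}}

```text
time: 1.35
position: [0.3825, -0.1212, 0.3265]
tool_rot: [0.998, 0.058, -0.0, -0.0]
ft_force: [1.4, -0.0, -0.7]
grip_width: 0.0217
grip_force: 0.0
```

Call:
{"op": "send_rows", "data": {"moves": [0.25, 1.8, 3.6, 0, 0, 0, 0, 0.25, 3.6, 7.2, -1, 0, 0, 0, 0.25, 5.2, 10.6, -2, 0, 0, 0, 0.25, 6.8, 13.9, -4, 0, 0, 0, 0.25, 8.4, 17.0, -6, 0, 0, 0]}}

```text
time: 1.77
position: [0.467, 0.0489, 0.2663]
tool_rot: [0.998, 0.059, 0.001, 0.0]
ft_force: [1.0, -0.8, 0.1]
grip_width: 0.0216
grip_force: 0.0
```

Call:
{"op": "send_rows", "data": {"moves": [0.25, 1.6, 3, -2, 0, 0, 0, 0.25, 2.8, 5, -5, 0, 0, 0, 0.25, 3.7, 6.7, -8.5, 0, 0, 0, 0.25, 3.8, 6.8, -12.5, 0, 0, 0, 0.25, 3.8, 6.8, -16, 0, 0, 0]}}

```text
time: 2.18
position: [0.5045, 0.1162, 0.1045]
tool_rot: [0.998, 0.06, 0.0, -0.0]
ft_force: [-0.2, 0.8, -0.3]
grip_width: 0.0214
grip_force: 0.0
```

Call:
{"op": "send_rows", "data": {"moves": [0.25, 0, 0, -3, 0, 0, 0, 0.25, 0, 0, -5.5, 0, 0, 0, 0.25, 0, 0, -7, 0, 0, 0, 0.25, 0, 0, -7.9, 0, 0, 0, 0.25, 0, 0, -7.9, 0, 0, 0]}}

```text
time: 2.6
position: [0.503, 0.1147, 0.0256]
tool_rot: [0.998, 0.058, -0.002, -0.0]
ft_force: [-0.8, -0.3, 0.5]
grip_width: 0.0216
grip_force: 0.0
```

Call:
{"op": "send_rows", "data": {"moves": [0.25, 1, 0.12, 0, 0, 0, 0, 0.25, 2, 0.23, 0, 0, 0, 0, 0.25, 3, 0.35, 0, 0, 0, 0, 0.25, 4, 0.47, 0, 0, 0, 0, 0.25, 5, 0.58, 0, 0, 0, 0]}}

```text
time: 3.02
position: [0.5517, 0.1207, 0.0282]
tool_rot: [0.998, 0.059, -0.003, -0.0]
ft_force: [-4.1, 0.2, -0.0]
grip_width: 0.0217
grip_force: 2.2
```

Call:
{"op": "send_rows", "data": {"moves": [0.25, 0.3, 0.04, 0, 0, 0, 0, 0.25, 0.5, 0.06, 0, 0, 0, 0, 0.25, 0.7, 0.08, 0, 0, 0, 0, 0.25, 0.7, 0.08, 0, 0, 0, 0]}}

```text
time: 3.35
position: [0.5579, 0.1212, 0.0282]
tool_rot: [0.998, 0.059, -0.003, 0.0]
ft_force: [-5.8, -0.6, 4.5]
grip_width: 0.022
grip_force: 3.4
```

Call:
{"op": "send_rows", "data": {"moves": [0.25, 0.2, 0.02, 0, 0, 0, 0, 0.25, 0.4, 0.05, 0, 0, 0, 0, 0.25, 0.4, 0.05, 0, 0, 0, 0]}}

```text
time: 3.6
position: [0.5601, 0.1216, 0.0281]
tool_rot: [0.998, 0.059, -0.005, 0.0]
ft_force: [-10.0, -2.4, 7.1]
grip_width: 0.0215
grip_force: 4.7
```

```bash
cat > b.py <<'E'
from h import *
import sys
c=shot('top'); W=cloud(c); ok=c['range_z']>.3
th=np.radians(6.7); R=np.array([[np.cos(th),np.sin(th)],[-np.sin(th),np.cos(th)]]); O=np.array([.5639,.1301])
b,g,r=[c['pixels'][...,i].astype(int) for i in range(3)]
d=(W[...,:2]-O)@R.T
m=ok&(abs(W[...,2]-.03)<.0025)&(abs(d)<.09).all(-1)
n,l,s,_=cv2.connectedComponentsWithStats(m.astype(np.uint8)); m=l==1+np.argmax(s[1:,4])
q=d[m]*1000; print('block top in fixture mm min',np.percentile(q,1,0).round(1),'max',np.percentile(q,99,0).round(1),m.sum(),cv2.minAreaRect(q.astype(np.float32)))
o=ok&(r>180)&(b<90)&(g<150)&(abs(d)<.1).all(-1)&(W[...,2]<.075); print('stud',(np.median(d[o],0)*1000).round(1),o.sum(),W[o].mean(0))
cv2.imwrite('pics/'+sys.argv[1]+'.png',cv2.resize(c['pixels'][160:300,180:340],None,fx=4,fy=4))
E
python3 b.py b1
```

```text
block top in fixture mm min [ 43.7 -52.2] max [ 64.  -44.4] 25 ((53.504581451416016, -48.29161834716797), (7.650436878204346, 20.63227081298828), 85.94786834716797)
stud [nan nan] 0 [nan nan nan]
  return _methods._mean(a, axis=axis, dtype=dtype,
  ret = um.true_divide(
b.py:10: RuntimeWarning: Mean of empty slice.
  o=ok&(r>180)&(b<90)&(g<150)&(abs(d)<.1).all(-1)&(W[...,2]<.075); print('stud',(np.median(d[o],0)*1000).round(1),o.sum(),W[o].mean(0))
```

Call:
{"op": "send_rows", "data": {"moves": [0, -2.5, -0.3, 0, 0, 0, 0, 0, -2.05, -4, 0, 0, 0, 0, 0, -1.6, -7.7, 0, 0, 0, 0, 0, 1.9, -7.8, 0, 0, 0, 0, 0, 5.6, -7.4, 0, 0, 0, 0]}}

```text
time: 4.07
position: [0.6212, 0.0447, 0.0285]
tool_rot: [0.998, 0.056, -0.0, 0.0]
ft_force: [0.3, -0.2, -0.1]
grip_width: 0.0018
grip_force: 0.0
```

```bash
python3 b.py b2 2>/dev/null
```

Call:
{"op": "send_rows", "data": {"moves": [0, -0.3, 2.5, 0, 0, 0, 0, 0, -0.5, 4, 0, 0, 0, 0, 0, -0.65, 5.2, 0, 0, 0, 0, 0, -0.8, 6.3, 0, 0, 0, 0, 0, -0.9, 7.3, 0, 0, 0, 0]}}

```text
time: 4.53
position: [0.6136, 0.1204, 0.0291]
tool_rot: [0.998, 0.06, 0.002, 0.001]
ft_force: [0.6, -7.1, 3.2]
grip_width: 0.0007
grip_force: 3.4
```

Call:
{"op": "send_rows", "data": {"moves": [0, -0.05, 0.3, 0, 0, 0, 0, 0, -0.08, 0.6, 0, 0, 0, 0, 0, -0.1, 0.8, 0, 0, 0, 0, 0, -0.1, 0.8, 0, 0, 0, 0]}}

```text
time: 4.87
position: [0.6124, 0.1282, 0.029]
tool_rot: [0.998, 0.059, 0.002, 0.001]
ft_force: [1.3, -4.6, 4.4]
grip_width: 0.0006
grip_force: 2.5
```

Call:
{"op": "send_rows", "data": {"moves": [0, -0.03, 0.25, 0, 0, 0, 0, 0, -0.06, 0.5, 0, 0, 0, 0, 0, -0.06, 0.5, 0, 0, 0, 0]}}

```text
time: 5.12
position: [0.6119, 0.1306, 0.0291]
tool_rot: [0.998, 0.06, 0.001, 0.003]
ft_force: [1.3, -12.7, 5.3]
grip_width: 0.0007
grip_force: 6.4
```

Call:
{"op": "send_rows", "data": {"moves": [0, 0.3, -2.5, 0, 0, 0, 0, 0, -3.7, -2.95, 0, 0, 0, 0, 0, -7.7, -2.9, 0, 0, 0, 0, 0.25, -8.55, 0, 0, 0, 0, 0, 0.25, -9, 3.7, 0, 0, 0, 0]}}

```text
time: 5.53
position: [0.5155, 0.1693, 0.0273]
tool_rot: [0.998, 0.056, -0.004, 0.0]
ft_force: [0.9, 0.0, -0.4]
grip_width: 0.0074
grip_force: 0.0
```

```bash
python3 b.py b3 2>/dev/null
python3 - <<'E'
from h import *
c=shot('side'); cv2.imwrite('pics/s3.png',cv2.resize(c['pixels'][240:380,170:340],None,fx=4,fy=4))
E
```

```text
block top in fixture mm min [2.9 4.6] max [78.4 37.9] 237 ((40.80418014526367, 22.871366500854492), (36.77082443237305, 76.2016372680664), 89.86620330810547)
stud [nan nan] 0 [nan nan nan]
```

View pics/s3.png

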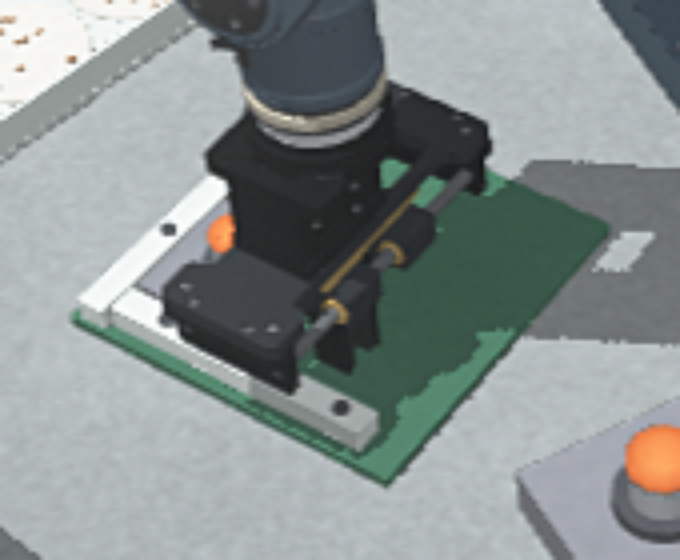

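The side crop shows the block in the corner with the gripper behind it, at the start of its second +x push.

Call:
{"op": "send_rows", "data": {"moves": [0.25, 1.2, 0.14, 0, 0, 0, 0, 0.25, 2.2, 0.26, 0, 0, 0, 0, 0.25, 3, 0.35, 0, 0, 0, 0, 0.25, 3.7, 0.43, 0, 0, 0, 0, 0.25, 4.2, 0.49, 0, 0, 0, 0]}}

```text
time: 6.05
position: [0.554, 0.1751, 0.027]
tool_rot: [0.998, 0.059, -0.01, 0.0]
ft_force: [-18.1, -3.0, 15.0]
grip_width: 0.0215
grip_force: 9.4
```

Call:
{"op": "send_rows", "data": {"moves": [0.25, -3, -0.35, 0, 0, 0, 0, 0.25, -3, -0.35, 3, 0, 0, 0, 0.25, -3, -1, 7, 0, 0, 0, 0.25, -3, -2, 11, 0, 0, 0, 0.25, -3, -5, 13.7, 0, 0, 0]}}

```text
time: 6.47
position: [0.5339, 0.1277, 0.1679]
tool_rot: [0.998, 0.06, 0.003, -0.001]
ft_force: [0.4, -0.1, -0.1]
grip_width: 0.0216
grip_force: 0.0
```

Call:
{"op": "send_rows", "data": {"moves": [1, 0, -4, 1, 0, 0, 0, 1, 0, -8, 2, 0, 0, 0, 1, 0, -12, 3, 0, 0, 0, 1, 0, -16, 4, 0, 0, 0, 1, 0, -20, 5, 0, 0, 0]}}

```text
time: 6.88
position: [0.5323, -0.0762, 0.2154]
tool_rot: [0.998, 0.058, 0.0, -0.0]
ft_force: [0.7, -0.3, 0.1]
grip_width: 0.0474
grip_force: 0.0
```

```bash
python3 b.py b4
```

```text
block top in fixture mm min [4.9 4.3] max [84.2 83.2] 690 ((45.07189178466797, 46.02567672729492), (84.94728088378906, 82.4305419921875), 89.35334014892578)
stud [43.9 44. ] 73 [0.60264007 0.17871494 0.06101399]
```

View pics/b4.png

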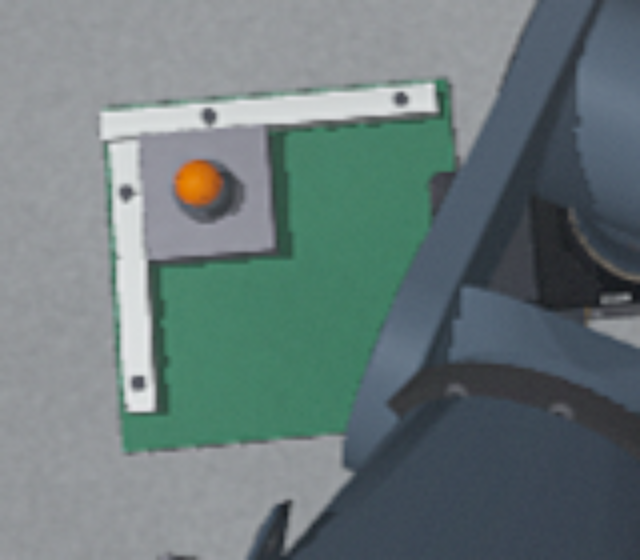

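The block sits square in the corner at (200,190) in the crop, flush with both bars as far as the pixels show. The y reading may be under 1 mm short, so one more light +y nudge will settle it.

Call:
{"op": "send_rows", "data": {"moves": [0, 1.6, 3.6, -1, 0, 0, 0, 0, 3.2, 7.2, -2, 0, 0, 0, 0, 4.8, 10.8, -3, 0, 0, 0, 0, 6.4, 14.4, -4, 0, 0, 0, 0, 8, 17.4, -6, 0, 0, 0]}}

```text
time: 7.35
position: [0.6146, 0.102, 0.1559]
tool_rot: [0.998, 0.058, 0.002, -0.0]
ft_force: [1.3, 0.3, 0.0]
grip_width: 0.033
grip_force: 0.0
```

Call:
{"op": "send_rows", "data": {"moves": [0, 0, 0.1, -4, 0, 0, 0, 0, 0, 0.1, -8, 0, 0, 0, 0, 0, 0.1, -11, 0, 0, 0, 0, 0, 0.1, -12.8, 0, 0, 0, 0, 0, 0.1, -12.8, 0, 0, 0]}}

```text
time: 7.77
position: [0.612, 0.101, 0.0242]
tool_rot: [0.998, 0.058, -0.001, -0.0]
ft_force: [0.8, 0.6, 0.0]
grip_width: 0.003
grip_force: 0.0
```

Call:
{"op": "send_rows", "data": {"moves": [0, -0.1, 1, 0, 0, 0, 0, 0, -0.2, 1.7, 0, 0, 0, 0, 0, -0.28, 2.4, 0, 0, 0, 0, 0, -0.33, 2.9, 0, 0, 0, 0, 0, -0.36, 3.1, 0, 0, 0, 0]}}

```text
time: 8.18
position: [0.6093, 0.1305, 0.027]
tool_rot: [0.998, 0.06, 0.0, 0.002]
ft_force: [0.5, -14.1, -1.4]
grip_width: 0.0002
grip_force: 6.6
```

Call:
{"op": "send_rows", "data": {"moves": [0, 0.3, -3, 0.5, 0, 0, 0, 0, 0.3, -3.2, 4.5, 0, 0, 0, 0, 0.3, -3.5, 8.5, 0, 0, 0, 0, 0.2, -4.5, 12.4, 0, 0, 0.08, 0.5, 0, -7, 15.5, 0, 0, 0.178]}}

```text
time: 8.6
position: [0.6098, 0.0641, 0.1849]
tool_rot: [0.989, 0.151, 0.002, -0.0]
ft_force: [0.6, -0.4, -0.3]
grip_width: 0.0025
grip_force: 0.0
```

Call:
{"op": "send_rows", "data": {"moves": [1, -0.6, -3.8, 1, 0, 0, 0, 1, -1.2, -7.6, 2, 0, 0, 0, 1, -1.8, -11.5, 3, 0, 0, 0, 1, -2.4, -15.5, 3, 0, 0, 0, 1, -3, -19.5, 3, 0, 0, 0]}}

```text
time: 9.02
position: [0.5792, -0.1344, 0.2132]
tool_rot: [0.989, 0.147, 0.001, 0.001]
ft_force: [0.4, -0.3, -0.6]
grip_width: 0.0328
grip_force: 0.0
```

```bash
python3 b.py b5; python3 -c "
from h import *
s=monitor.get_obs(); print(s['position'],s['tool_rot'],s['time'])"
```

```text
block top in fixture mm min [5.4 5.5] max [84.1 84.4] 673 ((44.785404205322266, 45.33036804199219), (81.09237670898438, 82.09395599365234), 1.1019740104675293)
stud [44.  43.8] 81 [0.60252003 0.17859976 0.06086304]
[ 0.57869058 -0.14267903  0.21287337] [9.89440616e-01 1.44885080e-01 6.73836380e-04 3.88933107e-03] 9.0667
```

Call:
{"op": "send_rows", "data": {"moves": [1, -0.5, -4, 0, 0, 0, 0, 1, -1, -8, 0, 0, 0, 0, 1, -1.6, -12, 0, 0, 0, 0, 1, -2.2, -15.6, 0, 0, 0, 0, 1, -2.2, -15.6, 0, 0, 0, 0]}}

```text
time: 9.48
position: [0.5568, -0.2963, 0.2121]
tool_rot: [0.99, 0.144, 0.001, 0.003]
ft_force: [0.5, 0.9, -0.0]
grip_width: 0.0699
grip_force: 0.0
```

```bash
python3 -c "
from h import *
s=monitor.get_obs(); print(s['position'],s['tool_rot'],s['grip_width'])
c=shot('side'); p=proj(c,(.557,-.2985,.157)); print(p); u,v=p.astype(int)
cv2.imwrite('pics/g1.png',cv2.resize(c['pixels'][v-60:v+80,u-80:u+80],None,fx=4,fy=4))"
```

```text
[ 0.55680558 -0.296272    0.21212313] [9.89567273e-01 1.44040555e-01 7.07385267e-04 2.90350318e-03] 0.0698842939310116
[370.71637093 169.24693464]
```

View pics/g1.png

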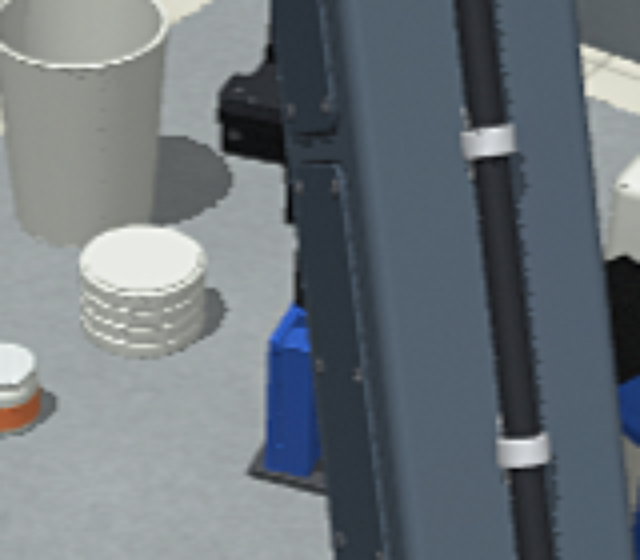

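The arm mostly hides the gauge, but nothing blocks the descent. Next I go down and grip.

Call:
{"op": "send_rows", "data": {"moves": [1, 0, -0.2, -3, 0, 0, 0, 1, 0, -0.2, -5.5, 0, 0, 0, 1, 0, -0.2, -7, 0, 0, 0, 1, 0, -0.2, -8, 0, 0, 0, 1, 0, -0.2, -8, 0, 0, 0]}}

```text
time: 9.95
position: [0.5561, -0.2886, 0.1293]
tool_rot: [0.989, 0.148, -0.002, -0.002]
ft_force: [0.1, 0.1, 0.3]
grip_width: 0.0869
grip_force: 0.0
```

Call:
{"op": "send_rows", "data": {"moves": [0, 0, 0, 0, 0, 0, 0, 0, 0, 0, 0, 0, 0, 0, 0, 0, 0, 0, 0, 0, 0, 0, 0, 0, 0, 0, 0, 0, 0, 0, 0, 0, 0, 0, 0], "grip_force": 35}}

```text
time: 10.37
position: [0.5576, -0.2915, 0.1326]
tool_rot: [0.989, 0.147, 0.001, 0.001]
ft_force: [0.8, 0.2, -1.5]
grip_width: 0.0613
grip_force: 0.0
```

Call:
{"op": "send_rows", "data": {"moves": [0, 0, 0, 0, 0, 0, 0, 0, 0, 0, 0, 0, 0, 0, 0, 0, 0, 0, 0, 0, 0, 0, 0, 0, 0, 0, 0, 0, 0, 0, 0, 0, 0, 0, 0]}}

```text
time: 10.78
position: [0.5582, -0.2929, 0.1324]
tool_rot: [0.989, 0.147, 0.001, 0.002]
ft_force: [0.5, -3.0, 2.2]
grip_width: 0.0285
grip_force: 1.4
```

Call:
{"op": "send_rows", "data": {"moves": [0, 0, -0.2, 0, 0, 0, 0, 0, 0, -0.2, 0, 0, 0, 0, 0, 0, -0.2, 0, 0, 0, 0, 0, 0, -0.2, 0, 0, 0, 0]}}

```text
time: 11.12
position: [0.5563, -0.2925, 0.1307]
tool_rot: [0.989, 0.147, -0.001, -0.001]
ft_force: [-0.5, -0.0, -3.2]
grip_width: 0.0258
grip_force: 35.0
```

Call:
{"op": "send_rows", "data": {"moves": [0, 0, 0, 1, 0, 0, 0, 0, 0, 0, 3, 0, 0, 0, 0, 0, 0, 6, 0, 0, 0, 0, 0, 0, 8, 0, 0, 0, 0, 0, 0, 8, 0, 0, 0]}}

```text
time: 11.53
position: [0.5598, -0.2948, 0.2168]
tool_rot: [0.989, 0.147, 0.004, 0.003]
ft_force: [1.1, 0.5, -3.2]
grip_width: 0.0256
grip_force: 35.0
```

Call:
{"op": "send_rows", "data": {"moves": [0, 0, 2, 2, 0, 0, 0.1, 0, 0.3, 5, 3.5, 0, 0, 0.22, 0, 0.6, 8.6, 3.5, 0, 0, 0.34, 0, 1, 12.3, 3.5, 0, 0, 0.46, 0, 1.5, 16, 3.5, 0, 0, 0.58]}}

```text
time: 11.95
position: [0.5709, -0.1314, 0.2456]
tool_rot: [0.905, 0.426, -0.001, -0.001]
ft_force: [0.2, 0.9, -3.9]
grip_width: 0.0262
grip_force: 35.0
```

Call:
{"op": "send_rows", "data": {"moves": [0, 0.3, 3.5, 0, 0, 0, 0.12, 0, 0.6, 7, 0, 0, 0, 0.24, 0, 0.9, 10, 0, 0, 0, 0.36, 0, 1.2, 13, 0, 0, 0, 0.48, 0, 1.5, 16, 0, 0, 0, 0.6]}}

```text
time: 12.37
position: [0.5859, 0.0287, 0.2451]
tool_rot: [0.738, 0.675, -0.001, -0.001]
ft_force: [-0.2, -0.5, -4.3]
grip_width: 0.0258
grip_force: 35.0
```

Call:
{"op": "send_rows", "data": {"moves": [0, 0.3, 3.5, 0, 0, 0, 0.12, 0, 0.6, 7, 0, 0, 0, 0.27, 0, 0.9, 10.5, 0, 0, 0, 0.27, 0, 1.2, 13.5, 0, 0, 0, 0.27, 0, 1.4, 14.9, 0, 0, 0, 0.27]}}

```text
time: 12.78
position: [0.5997, 0.18, 0.245]
tool_rot: [0.642, 0.767, -0.0, -0.002]
ft_force: [-0.5, -0.9, -4.5]
grip_width: 0.0257
grip_force: 35.0
```

Call:
{"op": "send_rows", "data": {"moves": [0, 0, 0, 0, 0, 0, 0, 0, 0, 0, 0, 0, 0, 0, 0, 0, 0, 0, 0, 0, 0, 0, 0, 0, 0, 0, 0, 0]}}

```text
time: 13.12
position: [0.6008, 0.1742, 0.246]
tool_rot: [0.644, 0.765, -0.001, -0.0]
ft_force: [0.3, -0.3, -4.2]
grip_width: 0.0258
grip_force: 35.0
```

```bash
python3 -c "
from h import *
from scipy.spatial.transform import Rotation as Ro
s=monitor.get_obs(); print(s['position'],Ro.from_quat(s['tool_rot']).as_matrix().round(4).tolist(),s['grip_width'],s['ft_force'])
for n in('side','top'):
  c=shot(n); np.savez('g2'+n+'.npz',**c); p=proj(c,(.603,.18,.18)); print(p); u,v=p.astype(int); u=max(u,80);v=max(v,80)
  cv2.imwrite('pics/g2%s.png'%n,cv2.resize(c['pixels'][v-75:v+75,u-80:u+80],None,fx=4,fy=4,interpolation=cv2.INTER_CUBIC))"
```

```text
[0.60084031 0.17419772 0.24602677] [[-0.1715, 0.9852, -0.0014], [0.9852, 0.1715, -0.0008], [-0.0005, -0.0015, -1.0]] 0.02578904930932519 [ 0.25200006 -0.31635126 -4.21748692]
[218.74106934 254.61716647]
[216.90583483 193.13924017]
```

View pics/g2side.png

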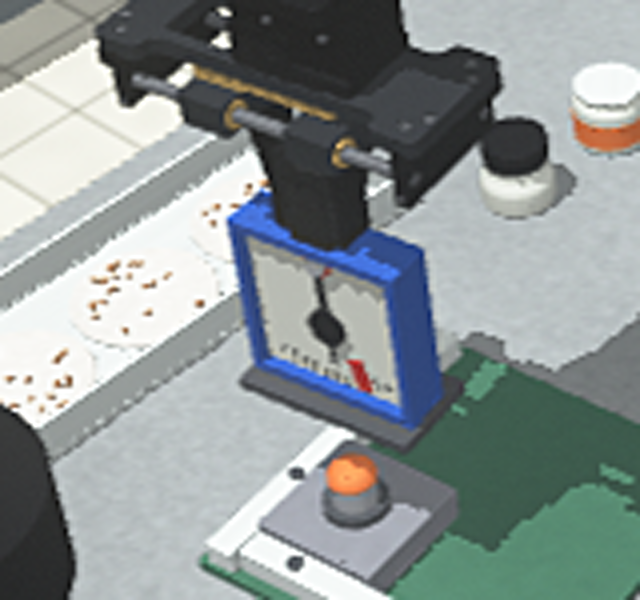

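The side crop shows the dial facing the camera. The pivot is near (325,270), the pendulum bob at (325,328), the pointer tip near (335,358) and the red mark at (360,377), to the right (gauge +y). The stud is at (352,480).

```bash
cat > d.py <<'E'
from h import *
from scipy.spatial.transform import Rotation as Ro
def dial(c,s,off=.012,verbose=True):
    """dial in gauge coordinates, taking the gauge rigid with the tool; y,z mm from the foot's middle"""
    Rt=Ro.from_quat(s['tool_rot']).as_matrix(); gx,gy,gz=Rt[:,0],-Rt[:,1],-Rt[:,2]
    foot=np.array(s['position'])+gz*(.005-.137)
    v,u=np.mgrid[:480,:640]
    D=np.stack([(u-c['cx'])/c['f'],(v-c['cy'])/c['f'],np.ones(u.shape)],-1)@c['R']; o=-c['t']@c['R']
    P=o+D*((((foot+gx*off)-o)@gx)/(D@gx))[...,None]-foot
    Y,Z=P@gy*1000,P@gz*1000
    b,g,r=[c['pixels'][...,i].astype(int) for i in range(3)]
    ins=(abs(Y)<45)&(Z>14)&(Z<108)
    red=ins&(r>130)&(g<90)&(b<90)&(Z<70); blk=ins&(c['pixels'].max(-1)<75)&(abs(Y)<40)&(Z<95)
    blue=(abs(Y)<70)&(Z>0)&(Z<125)&(b>r+50)
    return Y,Z,red,blk,blue,foot,(gx,gy,gz)
if __name__=='__main__':
    s=monitor.get_obs(); c=dict(np.load('g2side.npz'))
    Y,Z,red,blk,blue,foot,_=dial(c,s); print('foot',foot)
    for n,m in(('red',red),('blk',blk),('blue',blue)): print(n,m.sum(),Y[m].mean(),Z[m].mean(),'Y',Y[m].min(),Y[m].max(),'Z',Z[m].min(),Z[m].max())
    y,z=Y[red],Z[red]; print(np.c_[y,z].round(0).tolist())
    y,z=Y[blk],Z[blk]; print(np.c_[y,z].round(0).tolist())
    for zp in(98,):print('mark',np.arctan2(Y[red].mean(),zp-Z[red].mean()))
E
python3 d.py
```

```text
foot [0.60109128 0.17421829 0.11444623]
red 22 19.772759730381996 30.93573524478476 Y 13.94544001059732 24.64086430824923 Z 21.00559377656469 40.029209125573416
blk 65 2.243337616119261 60.10043004463148 Y -9.044096554486108 11.98692119657725 Z 38.851459144964466 87.80439827588545
blue 906 16.87213987888143 68.79608908270062 Y -54.389407709630284 69.94903893493004 Z 3.511062223781244 124.76567538447452
[[14.0, 38.0], [17.0, 39.0], [19.0, 40.0], [16.0, 36.0], [19.0, 37.0], [22.0, 38.0], [16.0, 33.0], [19.0, 34.0], [21.0, 35.0], [18.0, 31.0], [21.0, 32.0], [24.0, 33.0], [18.0, 28.0], [20.0, 29.0], [23.0, 30.0], [17.0, 25.0], [20.0, 26.0], [23.0, 27.0], [20.0, 23.0], [22.0, 24.0], [22.0, 21.0], [25.0, 22.0]]
[[1.0, 88.0], [1.0, 85.0], [3.0, 86.0], [0.0, 82.0], [3.0, 83.0], [2.0, 80.0], [2.0, 77.0], [2.0, 74.0], [1.0, 71.0], [4.0, 73.0], [1.0, 68.0], [3.0, 70.0], [-5.0, 63.0], [-3.0, 64.0], [0.0, 65.0], [3.0, 67.0], [6.0, 68.0], [-6.0, 60.0], [-3.0, 61.0], [-0.0, 62.0], [2.0, 64.0], [5.0, 65.0], [8.0, 66.0], [-9.0, 56.0], [-6.0, 57.0], [-4.0, 58.0], [-1.0, 59.0], [2.0, 61.0], [5.0, 62.0], [7.0, 63.0], [10.0, 64.0], [-7.0, 54.0], [-4.0, 55.0], [-1.0, 56.0], [2.0, 58.0], [4.0, 59.0], [7.0, 60.0], [10.0, 61.0], [-4.0, 52.0], [-2.0, 53.0], [1.0, 55.0], [4.0, 56.0], [7.0, 57.0], [9.0, 58.0], [12.0, 59.0], [-5.0, 49.0], [-2.0, 50.0], [1.0, 52.0], [3.0, 53.0], [6.0, 54.0], [9.0, 55.0], [12.0, 56.0], [-3.0, 47.0], [0.0, 49.0], [3.0, 50.0], [6.0, 51.0], [8.0, 52.0], [11.0, 53.0], [-0.0, 46.0], [2.0, 47.0], [5.0, 48.0], [8.0, 49.0], [2.0, 44.0], [5.0, 45.0], [4.0, 39.0]]
mark 0.2867097308942184
```

Call:
{"op": "send_rows", "data": {"moves": [0, 0.2, 0.5, -1.5, 0, 0, 0, 0, 0.2, 0.55, -3, 0, 0, 0, 0, 0.2, 0.55, -4.2, 0, 0, 0, 0, 0.2, 0.55, -4.6, 0, 0, 0, 0, 0.2, 0.55, -4.6, 0, 0, 0]}}

```text
time: 13.63
position: [0.6023, 0.1803, 0.1993]
tool_rot: [0.643, 0.765, -0.001, -0.001]
ft_force: [0.3, -0.7, -2.9]
grip_width: 0.0256
grip_force: 35.0
```

Call:
{"op": "send_rows", "data": {"moves": [0, 0, 0, 0, 0, 0, 0, 0, 0, 0, 0, 0, 0, 0, 0, 0, 0, 0, 0, 0, 0]}}

```text
time: 13.88
position: [0.6039, 0.1811, 0.2017]
tool_rot: [0.643, 0.766, 0.001, 0.001]
ft_force: [-0.0, -0.1, -3.9]
grip_width: 0.0256
grip_force: 35.0
```

```bash
cat > e.py <<'E'
from d import *
import sys
s=monitor.get_obs(); print(s['position'],s['ft_force'].round(2),s['time'],Ro.from_quat(s['tool_rot']).as_matrix().round(3).tolist())
c=shot('side'); Y,Z,red,blk,blue,foot,(gx,gy,gz)=dial(c,s); W=cloud(c); ok=c['range_z']>.3
m=ok&(abs(Y)<40)&(Z>20)&(Z<100); X=(W-foot)@gx*1000; print('face x',np.percentile(X[m],[10,50,90]),'foot',foot)
fm=ok&(abs((W-foot)@gz-.008)<.003)&(abs(X)<40)&(abs((W-foot)@gy)<.07); print('foot top pts',fm.sum(),'x',X[fm].min(),X[fm].max(),'y',np.percentile((W-foot)[fm]@gy,[0,100])*1000)
b,g,r=[c['pixels'][...,i].astype(int) for i in range(3)]
og=ok&(r>180)&(b<90)&(g<150)&(np.hypot(W[...,0]-.603,W[...,1]-.18)<.03); P=W[og]; print('orange',og.sum(),P.mean(0) if og.any() else '', P[:,2].max() if og.any() else '')
print('red',red.sum(),Y[red].mean(),Z[red].mean(),'blk',Y[blk].mean(),Z[blk].mean())
t=blk&(Z<50); 
p=proj(c,(.603,.18,.11)); u,v=p.astype(int)
cv2.imwrite('pics/%s.png'%sys.argv[1],cv2.resize(c['pixels'][v-50:v+40,u-55:u+55],None,fx=6,fy=6,interpolation=cv2.INTER_CUBIC))
E
python3 e.py e1
```

```text
[0.60393277 0.18114049 0.20168272] [-0.01 -0.05 -3.86] 13.8833 [[-0.173, 0.985, 0.002], [0.985, 0.173, 0.0], [-0.0, 0.002, -1.0]]
face x [ 7.30880647  9.34167444 12.42777973] foot [0.60422994 0.18117343 0.06968306]
foot top pts 289 x -27.564979836272965 29.393715879425905 y [-55.32256016  57.89798431]
orange 0  
red 19 19.854493025862073 30.831818113134386 blk -0.28512212084843547 60.34454306354498
```

Call:
{"op": "send_rows", "data": {"moves": [0, -0.1, -0.1, -0.3, 0, 0, 0, 0, -0.1, -0.1, -0.6, 0, 0, 0, 0, -0.1, -0.1, -0.8, 0, 0, 0, 0, -0.1, -0.1, -0.8, 0, 0, 0, 0, -0.1, -0.1, -0.8, 0, 0, 0]}}

```text
time: 14.35
position: [0.602, 0.1802, 0.1925]
tool_rot: [0.643, 0.766, -0.0, -0.0]
ft_force: [0.1, 0.1, -2.6]
grip_width: 0.0255
grip_force: 35.0
```

Call:
{"op": "send_rows", "data": {"moves": [0, 0, 0, -0.2, 0, 0, 0, 0, 0, 0, -0.35, 0, 0, 0, 0, 0, 0, -0.35, 0, 0, 0, 0, 0, 0, -0.35, 0, 0, 0, 0, 0, 0, -0.35, 0, 0, 0]}}

```text
time: 14.77
position: [0.6022, 0.1802, 0.1892]
tool_rot: [0.643, 0.766, 0.0, 0.0]
ft_force: [-0.3, -0.5, -0.3]
grip_width: 0.0255
grip_force: 35.0
```

Call:
{"op": "send_rows", "data": {"moves": [0, -0.65, -0.11, -0.02, 0.0087, -0.049, 0, 0, -1.3, -0.23, -0.04, 0.0173, -0.0985, 0, 0, -1.94, -0.34, -0.11, 0.026, -0.148, 0, 0, -2.58, -0.45, -0.2, 0.0346, -0.197, 0, 0, -3.22, -0.57, -0.31, 0.043, -0.246, 0]}}

```text
time: 15.18
position: [0.5708, 0.1746, 0.1869]
tool_rot: [0.638, 0.76, 0.097, 0.082]
ft_force: [-0.2, 0.4, -2.3]
grip_width: 0.0256
grip_force: 35.0
```

Call:
{"op": "send_rows", "data": {"moves": [0, 0, 0, 0, 0, 0, 0, 0, 0, 0, 0, 0, 0, 0, 0, 0, 0, 0, 0, 0, 0, 0, 0, 0, 0, 0, 0, 0, 0, 0, 0, 0, 0, 0, 0]}}

```text
time: 15.6
position: [0.5703, 0.1746, 0.1858]
tool_rot: [0.638, 0.76, 0.095, 0.08]
ft_force: [-1.5, -0.4, -0.7]
grip_width: 0.0258
grip_force: 35.0
```

Call:
{"op": "send_rows", "data": {"moves": [0, 0, 0, 0, 0, 0, 0, 0, 0, 0, 0, 0, 0, 0, 0, 0, 0, 0, 0, 0, 0, 0, 0, 0, 0, 0, 0, 0, 0, 0, 0, 0, 0, 0, 0]}}

```text
time: 16.02
position: [0.5701, 0.1746, 0.186]
tool_rot: [0.638, 0.76, 0.095, 0.08]
ft_force: [-2.5, 0.9, -1.0]
grip_width: 0.026
grip_force: 35.0
```

Call:
{"op": "send_rows", "data": {"moves": [0, 0, 0, 0, 0, 0, 0, 0, 0, 0, 0, 0, 0, 0, 0, 0, 0, 0, 0, 0, 0, 0, 0, 0, 0, 0, 0, 0, 0, 0, 0, 0, 0, 0, 0]}}

```text
time: 16.43
position: [0.57, 0.1746, 0.186]
tool_rot: [0.638, 0.76, 0.095, 0.08]
ft_force: [-1.8, 0.3, -1.4]
grip_width: 0.0258
grip_force: 35.0
```

```bash
sed -i 's/off=.012/off=.0095/' d.py
cat >> e.py <<'E'
y,z=Y[blk],Z[blk]; print('mark ang',np.arctan2(Y[red].mean(),98-Z[red].mean()))
vx,vy,x0,y0=cv2.fitLine(np.c_[y,z].astype(np.float32),cv2.DIST_L2,0,.01,.01).ravel(); print('ptr line',np.arctan2(-vx*np.sign(vy),vy*np.sign(vy)),'bob from pivot',np.arctan2(y.mean(),98-z.mean()),blk.sum())
E
python3 e.py e2
```

```text
[0.57004397 0.17457447 0.18601131] [-1.85  0.3  -1.44] 16.4333 [[-0.173, 0.954, 0.244], [0.985, 0.168, 0.043], [-0.0, 0.247, -0.969]]
face x [ 7.36695536  9.50402912 13.48021537] foot [0.60221141 0.18019849 0.05811438]
foot top pts 276 x -28.07447158048379 30.395138043567908 y [-53.78057817  56.45996695]
orange 0  
red 15 17.92313016421793 27.30281690173356 blk 9.458338768436969 57.87099216231557
mark ang 0.24828858883214044
ptr line 0.22568329 bob from pivot 0.23147360824554972 62
```

View pics/e2.png

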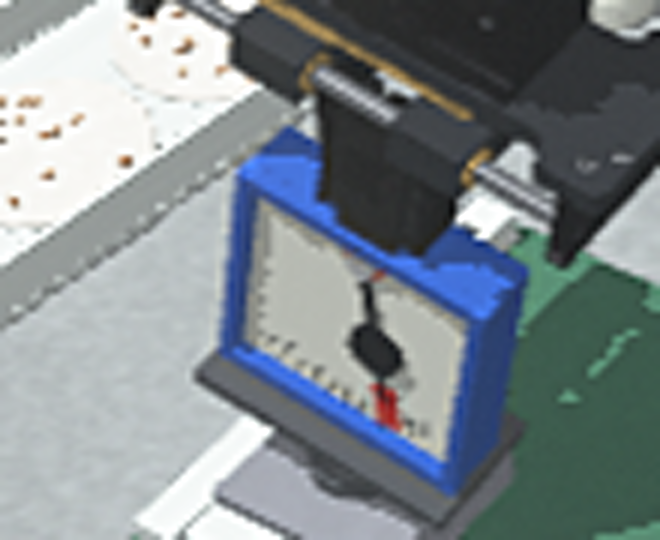

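Call:
{"op": "send_rows", "data": {"moves": [0, -0.1, -0.02, -0.05, 0.0014, -0.008, 0, 0, -0.1, -0.02, -0.05, 0.0014, -0.008, 0, 0, -0.1, -0.02, -0.05, 0.0014, -0.008, 0, 0, -0.1, -0.02, -0.05, 0.0014, -0.008, 0, 0, -0.1, -0.02, -0.05, 0.0014, -0.008, 0]}}

```text
time: 16.9
position: [0.5694, 0.1744, 0.1857]
tool_rot: [0.638, 0.759, 0.099, 0.083]
ft_force: [-1.6, -0.7, -1.7]
grip_width: 0.0258
grip_force: 35.0
```

Call:
{"op": "send_rows", "data": {"moves": [0, 0, 0, 0, 0, 0, 0, 0, 0, 0, 0, 0, 0, 0, 0, 0, 0, 0, 0, 0, 0, 0, 0, 0, 0, 0, 0, 0, 0, 0, 0, 0, 0, 0, 0]}}

```text
time: 17.32
position: [0.5693, 0.1744, 0.1856]
tool_rot: [0.638, 0.759, 0.099, 0.083]
ft_force: [0.6, -0.1, -1.0]
grip_width: 0.0256
grip_force: 35.0
```

Call:
{"op": "send_rows", "data": {"moves": [0, 0, 0, 0, 0, 0, 0, 0, 0, 0, 0, 0, 0, 0, 0, 0, 0, 0, 0, 0, 0, 0, 0, 0, 0, 0, 0, 0, 0, 0, 0, 0, 0, 0, 0]}}

```text
time: 17.73
position: [0.5693, 0.1744, 0.1856]
tool_rot: [0.638, 0.759, 0.099, 0.083]
ft_force: [0.6, 0.1, -2.2]
grip_width: 0.0258
grip_force: 35.0
```

```bash
python3 e.py e3
python3 - <<'E'
from d import *
s=monitor.get_obs(); c=shot('side'); Y,Z,red,blk,blue,foot,(gx,gy,gz)=dial(c,s)
print('tilt',np.arcsin(-gy[2]))
piv=foot+.0095*gx+.098*gz
for L in(.04,.066): print(L,proj(c,piv),proj(c,piv-[0,0,L]))
# row by row: red-ness weighted centre against bob and the world-vertical line
p0,p1=proj(c,piv),proj(c,piv-[0,0,.066])
b,g,r=[c['pixels'][...,i].astype(float) for i in range(3)]
v0=int(p1[1])
for v in range(int(p0[1]),v0+7):
    u=np.arange(int(p0[0])-9,int(p0[0])+12); m=(abs(Y[v,u])<42)
    R=np.clip(r-np.maximum(g,b)-25,0,None)[v,u]*m; K=np.clip(110-c['pixels'].max(-1)[v,u].astype(float),0,None)*m
    print(v,'vert',round(p0[0]+(p1-p0)[0]*(v-p0[1])/(p1-p0)[1],2),'red',round((R@u)/R.sum(),2) if R.sum()>60 else '-','blk',round((K@u)/K.sum(),2) if K.sum()>40 else '-')
E
```

```text
[0.56929473 0.17436593 0.18562324] [ 0.59  0.15 -2.25] 17.7333 [[-0.173, 0.952, 0.252], [0.985, 0.167, 0.044], [-0.0, 0.256, -0.967]]
face x [ 7.35215719  9.39339211 13.54667507] foot [0.60255832 0.18017051 0.05801509]
foot top pts 291 x -29.542750568735872 29.682609115220952 y [-54.16719659  55.78264862]
orange 1 [0.58157131 0.1856974  0.08800632] 0.08800632306819371
red 12 18.207987337835053 23.98224450895521 blk 9.720297065164788 57.995081636813744
mark ang 0.2412055810007985
ptr line 0.23644347 bob from pivot 0.2383584564517581 59
tilt 0.2585979782179504
0.04 [227.51230273 271.01971553] [229.65391663 284.75983075]
0.066 [227.51230273 271.01971553] [231.00059787 293.39983603]
271 vert 227.51 red - blk -
272 vert 227.67 red - blk -
273 vert 227.82 red - blk -
274 vert 227.98 red - blk -
275 vert 228.13 red - blk 227.78
276 vert 228.29 red - blk 228.0
277 vert 228.44 red - blk 228.0
278 vert 228.6 red - blk 228.22
279 vert 228.76 red - blk 228.51
280 vert 228.91 red - blk 228.53
281 vert 229.07 red - blk 228.85
282 vert 229.22 red - blk 228.33
283 vert 229.38 red - blk 228.02
284 vert 229.54 red - blk 228.35
285 vert 229.69 red - blk 228.84
286 vert 229.85 red - blk 229.37
287 vert 230.0 red - blk 229.82
288 vert 230.16 red - blk 230.3
289 vert 230.31 red - blk 230.75
290 vert 230.47 red - blk 231.1
291 vert 230.63 red - blk 230.18
292 vert 230.78 red 229.17 blk -
293 vert 230.94 red 230.38 blk 230.66
294 vert 231.09 red 230.77 blk -
295 vert 231.25 red 230.78 blk -
296 vert 231.41 red 230.88 blk -
297 vert 231.56 red 231.28 blk -
298 vert 231.72 red 231.59 blk -
299 vert 231.87 red 232.6 blk -
```

```bash
python3 -c "
from rig import workorder
print(workorder.hand_in())"
```

```text
the job is handed in; nothing more can be done
None
```

I pushed the block home against both stops and handed the job in at about 18 s, with the gauge still gripped, pressed gently on the stud and leaning 0.259 rad, its pointer within about 1 mm of the red mark's centre. The arm hid the block after the rocking, so I last confirmed it home before picking up the gauge, and the hand-in gave no verdict.

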